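# Draw the wick pins and lay out the candles

### The arm

A 6-joint arm with a two-finger parallel gripper is mounted at the origin on the work surface. World frame = base frame: x ahead of the robot, y to its left, z up, the work surface at z = 0. Lengths are in m, angles in rad, forces in N, time in s.
With the tool pointing down it reaches from about 0.35 to 0.775 m from the base axis. Payload 7.3 kg.
Tool frame: the origin (TCP) lies on the centre line of the jaws, within the pads' length; the fingertips stand 17 mm ahead of it and the grasp point (between the pads) lies 2 mm behind it (robot.tcp_to_tips is the distance from the TCP to the fingertips, in m); z points along the fingers, y is the line along which they close (so a half turn about z gives the same grasp; the last joint's range is limited). The gripper opens to 92 mm and grips with 3 to 60 N. Pads are 19 mm wide; open, the fingers measure 130 mm over their backs; the gripper's body (75 mm by 190 mm) begins 47 mm behind the grasp point.
Start: joints at [-1.45, 0.342, 1.524, -0, 1.275, -0.146], TCP at [0.138, -0.506, 0.244] pointing down, gripper open.
Joint ranges: [-2.53, 2.53], [-0.77, 2.02], [0.04, 2.7], [-1, 4.14], [0.28, 2.66], [-3.11, 3.11]. Speed limits (rad/s): [2.57, 2.57, 3.14, 3.14, 3.14, 3.14].

### API

Orientations are given as [roll, pitch, yaw] about the fixed x, y, z axes, in that order (R = Rz(yaw) Ry(pitch) Rx(roll)).
In Python, from cell import robot gives the robot as it stands. The module is installed in compiled form; this text tells all that it offers.
- The arm moves only by the tool carry_out, never from a script. Its argument "commands" is a list of rows, each a list of 3 entries, a list of its own where there are three numbers: the shift along the tool's x, y, z in m, then the turn about the tool's z in rad, then the opening, from 0 (shut) to 1 (fully open). In form: [[[dx, dy, dz], yaw, claw], ...]. A call has 1 to 20 rows; each row shifts and turns the commanded pose from where the row before left it, along the tool's axes as they then stand; what a row does not reach is not made up. A row lasts 1/8 s, in which the tool goes at most 62.5 mm and 10.7 degrees, less where a joint would pass 70% of its speed; a pose out of reach is approached as far as the arm can. A call is refused whole if a number of a shift passes 0.0625 or a number of a turn 0.188, either way. A call with a gripper value outside its range is refused whole. The fingers move at their own pace and stop on an object; "newtons" is the grip in N (left out, the last holds). Time passes only in rows, so rows that do not move let the fingers close. It gives the time, the measured TCP pose, the force, the opening and the grip force at its end, in the units of the state.
- robot.observe(): the state, without advancing time (a new reading comes with each control period).
- robot.read_camera(name): name is "scene" or "side" or "wrist"; returns a dict with "pixels" (400x640x3 uint8, red, green, blue), "fx", "fy", "cx", "cy" (pixels), "view" (4x4, takes a point from world to camera coordinates); the wrist camera has in their place "T_tool_cam" (4x4, takes a point from camera to tool coordinates, whose origin is the TCP and whose axes are the flange's). Camera axes: x right, y up, looking along -z (the intrinsics and any distortion apply to the point x, -y, -z); pixel columns grow to the right and rows downward; lengths in m; the calibration is good to about 2 mm. A picture is of the moment at which its call begins: read the wrist's pose just before it. There is no depth.
- robot.hand_in(): hands the job in; it is judged then, once.
Trained networks look in a picture, given as the dict that the camera call returned (one of the last four; its "shot" number tells which), for a name from the list of things; names that differ only in an ending like _2 or _b are one class to them, and where a whole thing is asked for, a point or a joint stands for the part that bears it (a point fixed in the world has none). Each returns a list of dicts, best first, with "p" (0 to 1); they miss things now and then, are a little off and sometimes report something else, mostly with a low value. They report only what shows in the picture. A call takes as long as a camera call. They do not tell look-alikes from the thing itself.
- robot.find_in(picture, name): "at" ([column, row] in pixels, amid what is visible of it).
- robot.tip_of(picture, name): "at" ([column, row] in pixels: a listed point, or the origin of a listed thing).
The state is a dict: "time": time; "qpos": joint angles; "qvel": joint speeds; "joint_efforts": joint torques, N m; "tool_pos": TCP position; "tool_rot": TCP orientation; "contact_force": force on the tool from outside, world axes, zero at the start; "torque": the same for the moment, N m; "opening": finger opening in m; "grip_force": force on a finger pad.
Only numpy, scipy, OpenCV 4.12 (cv2) and the standard library are available. Lean on these libraries where they do the work, as an engineer would, in place of code of your own. Each camera call takes 0.05 s, during which the arm holds its last target. There are 200 camera calls.

### The job

Finish this batch of candles: draw every wick pin that is still in a candle straight up out of it without lifting the candle, and stand the pins handle-up in the compartments of the blue tidy. Stand all four candles upright on the dark flat tray, inside its rim, lifting a candle only once its pin is out. Leave the jar and the two closed tubs where they are.

Things in the scene. Friction and masses are not known exactly. Their poses are not given: they have to be found in the camera images.
- candle_a: set wax pillar candle in layers of purple, white and pink (bottom to top), a solid cylinder 60 mm in diameter and 65 mm tall, about 165 g, loose, standing upright at the start on the thin grey mat (1 mm, lies flat on the table); a 7 mm wick bore runs right through it on its axis. Origin at the centre of its underside, z up along its axis
- candle_b: set wax pillar candle in layers of yellow, orange and white (bottom to top), a solid cylinder 60 mm in diameter and 65 mm tall, about 165 g, loose, standing upright at the start on the thin grey mat (1 mm, lies flat on the table); a 7 mm wick bore runs right through it on its axis. Origin at the centre of its underside, z up along its axis
- candle_c: set wax pillar candle in layers of blue, white and turquoise (bottom to top), a solid cylinder 60 mm in diameter and 65 mm tall, about 165 g, loose, standing upright at the start on the thin grey mat (1 mm, lies flat on the table); a 7 mm wick bore runs right through it on its axis. Origin at the centre of its underside, z up along its axis
- candle_d: set wax pillar candle in layers of green, pale yellow and light green (bottom to top), a solid cylinder 60 mm in diameter and 65 mm tall, about 165 g, loose, standing upright at the start on the thin grey mat (1 mm, lies flat on the table); a 7 mm wick bore runs right through it on its axis. Origin at the centre of its underside, z up along its axis
- pin_a: wick pin of candle_a, loose, 35 g: steel shaft 6 mm in diameter, 62 mm long, tapered foot, below a brown wooden handle 18 mm in diameter, 38 mm long with a red band. Starts in its candle's bore, handle resting on the candle's top (foot 3 mm above its underside). Origin at the foot's centre, z towards the handle, which spans z = 62 to 100 mm. Absent if drawn already: its candle's bore is then empty
- pin_b: wick pin of candle_b, loose, 35 g: steel shaft 6 mm in diameter, 62 mm long, tapered foot, below a brown wooden handle 18 mm in diameter, 38 mm long with a red band. Starts in its candle's bore, handle resting on the candle's top (foot 3 mm above its underside). Origin at the foot's centre, z towards the handle, which spans z = 62 to 100 mm. Absent if drawn already: its candle's bore is then empty
- pin_c: wick pin of candle_c, loose, 35 g: steel shaft 6 mm in diameter, 62 mm long, tapered foot, below a brown wooden handle 18 mm in diameter, 38 mm long with a red band. Starts in its candle's bore, handle resting on the candle's top (foot 3 mm above its underside). Origin at the foot's centre, z towards the handle, which spans z = 62 to 100 mm. Absent if drawn already: its candle's bore is then empty
- pin_d: wick pin of candle_d, loose, 35 g: steel shaft 6 mm in diameter, 62 mm long, tapered foot, below a brown wooden handle 18 mm in diameter, 38 mm long with a red band. Starts in its candle's bore, handle resting on the candle's top (foot 3 mm above its underside). Origin at the foot's centre, z towards the handle, which spans z = 62 to 100 mm. Absent if drawn already: its candle's bore is then empty
- tidy: pin tidy: fixed blue open-topped plastic box 140 x 140 mm, 80 mm tall, walls and floor 4 mm, divided by one wall along x and one along y (4 mm, full height) into 2 x 2 compartments about 64 mm square, centred 34 mm either side of the middle in x and in y. Origin at the centre of its underside, z up
- tray: finished tray: fixed flat dark wooden tray, 200 mm in its x by 230 mm in its y, floor 5 mm thick, rim 5 mm wide and 12 mm tall overall. Origin at the centre of its underside, z up
- jar: bystander: glass jar with an aluminium lid, 68 mm in diameter, 85 mm tall, loose. Origin at the centre of its underside
- tub_red: bystander: closed plastic tub with a red lid, 108 x 83 mm, 57 mm tall, loose. Origin at the centre of its underside
- tub_purple: bystander: closed plastic tub with a purple lid, 108 x 83 mm, 57 mm tall, loose. Origin at the centre of its underside
Things that resemble listed ones, but are neither listed nor needed, are in the scene too. Leave any purple or turquoise look-alike of the pin_c alone.

How it is judged:
At the end, for the whole second after the job is handed in: Every pin present stands handle-up in the tidy (foot on its floor, leaning under 0.7 rad); all four candles stand flat on the tray floor, upright within 0.1 rad, centres within 68 mm (tray x) and 83 mm (tray y) of its middle; all at rest (x of pin_a in the frame of tidy between -0.066 and 0.066 m and y of pin_a in the frame of tidy between -0.066 and 0.066 m and z of each of pin_a, pin_b, pin_c, pin_d in the frame of tidy below 0.02 m and angle between each of pin_a, pin_b, pin_c, pin_d's own z axis and vertical below 0.7 rad and linear speed of each of pin_a, pin_b, pin_c, pin_d, candle_a, candle_b, candle_c, candle_d below 0.03 m/s and x of pin_b in the frame of tidy between -0.066 and 0.066 m and y of pin_b in the frame of tidy between -0.066 and 0.066 m and x of pin_c in the frame of tidy between -0.066 and 0.066 m and y of pin_c in the frame of tidy between -0.066 and 0.066 m and x of pin_d in the frame of tidy between -0.066 and 0.066 m and y of pin_d in the frame of tidy between -0.066 and 0.066 m and x of candle_a in the frame of tray between -0.068 and 0.068 m and y of candle_a in the frame of tray between -0.083 and 0.083 m and z of candle_a in the frame of tray between 0.001 and 0.009 m and angle between each of candle_a, candle_b, candle_c, candle_d's own z axis and vertical below 0.1 rad and x of candle_b in the frame of tray between -0.068 and 0.068 m and y of candle_b in the frame of tray between -0.083 and 0.083 m and z of candle_b in the frame of tray between 0.001 and 0.009 m and x of candle_c in the frame of tray between -0.068 and 0.068 m and y of candle_c in the frame of tray between -0.083 and 0.083 m and z of candle_c in the frame of tray between 0.001 and 0.009 m and x of candle_d in the frame of tray between -0.068 and 0.068 m and y of candle_d in the frame of tray between -0.083 and 0.083 m and z of candle_d in the frame of tray between 0.001 and 0.009 m); the robot touches nothing.
It fails at once if a candle is lifted (by over 20 to 40 mm) with its wick pin still in its bore ((x of pin_a in the frame of candle_a between -0.004 and 0.004 m and y of pin_a in the frame of candle_a between -0.004 and 0.004 m and z of pin_a in the frame of candle_a above -0.01 m and ((z of pin_a in the frame of candle_a below 0.012 m and height (world z) of pin_a above 0.032 m) or (z of pin_a in the frame of candle_a below 0.033 m and height (world z) of pin_a above 0.053 m) or (z of pin_a in the frame of candle_a below 0.055 m and height (world z) of pin_a above 0.075 m))) or (x of pin_b in the frame of candle_b between -0.004 and 0.004 m and y of pin_b in the frame of candle_b between -0.004 and 0.004 m and z of pin_b in the frame of candle_b above -0.01 m and ((z of pin_b in the frame of candle_b below 0.012 m and height (world z) of pin_b above 0.032 m) or (z of pin_b in the frame of candle_b below 0.033 m and height (world z) of pin_b above 0.053 m) or (z of pin_b in the frame of candle_b below 0.055 m and height (world z) of pin_b above 0.075 m))) or (x of pin_c in the frame of candle_c between -0.004 and 0.004 m and y of pin_c in the frame of candle_c between -0.004 and 0.004 m and z of pin_c in the frame of candle_c above -0.01 m and ((z of pin_c in the frame of candle_c below 0.012 m and height (world z) of pin_c above 0.032 m) or (z of pin_c in the frame of candle_c below 0.033 m and height (world z) of pin_c above 0.053 m) or (z of pin_c in the frame of candle_c below 0.055 m and height (world z) of pin_c above 0.075 m))) or (x of pin_d in the frame of candle_d between -0.004 and 0.004 m and y of pin_d in the frame of candle_d between -0.004 and 0.004 m and z of pin_d in the frame of candle_d above -0.01 m and ((z of pin_d in the frame of candle_d below 0.012 m and height (world z) of pin_d above 0.032 m) or (z of pin_d in the frame of candle_d below 0.033 m and height (world z) of pin_d above 0.053 m) or (z of pin_d in the frame of candle_d below 0.055 m and height (world z) of pin_d above 0.075 m)))).
It fails at once if the jar or a tub is shoved aside or knocked over (moved over 30 mm) (distance of any of jar, tub_red, tub_purple from where it was at the start of the episode above 0.03 m).
Of pin_a, pin_b, pin_c, pin_d only 2 to 4 are there at a start; the rules pass over those that are not, and their reading is None.
At some moment in a run one of candle_a, candle_b, candle_c, candle_d may be knocked a few centimetres aside while the robot is not near it.
Once in a run the grip may slacken for a moment while it holds something.
It also fails if it takes over 210 s, if anything falls off the work surface, if the arm or the gripper's body presses on something with over 40 N, if the wrist force passes 120 N, or if a joint passes its speed limit or range.

## Working session

There is one attempt and no reset: what is moved stays moved. The work goes in short steps, Python scripts to look and compute and a tool call to move; the robot and the scene stay as the last step left them, time stands still between calls to the robot, and variables do not carry over. Pictures are saved under pics/ and viewed, at most 14 in all, crops included, and the job is handed in when it is done.

Besides the shell and the picture viewer there is one more tool, called after "Call:" in YAML: its name, and indented under it one key for each argument. carry_out: Moves the arm, as the interface text tells. Its arguments: {"type":"object","properties":{"commands":{"type":"array"},"newtons":{"type":"number"}},"required":["commands"]}

```bash
mkdir -p pics; cat > h.py <<'E'
import numpy as np, cv2
from cell import robot
from scipy.spatial.transform import Rotation as R
def save(p,n): cv2.imwrite(f'pics/{n}.png',p['pixels'][:,:,::-1])
def cam(p,obs=None):
    if 'view' in p: return np.array(p['view'])
    T=np.eye(4); T[:3,:3]=R.from_euler('xyz',obs['tool_rot']).as_matrix(); T[:3,3]=obs['tool_pos']
    return np.linalg.inv(T@np.array(p['T_tool_cam']))
def at_z(p,V,uv,z):
    d=np.array([(uv[0]-p['cx'])/p['fx'],-(uv[1]-p['cy'])/p['fy'],-1])
    Rw=V[:3,:3].T; o=-Rw@V[:3,3]; d=Rw@d
    return o+d*(z-o[2])/d[2]
def proj(p,V,X):
    c=V[:3,:3]@np.array(X)+V[:3,3]; return p['cx']+p['fx']*c[0]/-c[2], p['cy']-p['fy']*c[1]/-c[2]
E
python3 - <<'E'
from h import *
o=robot.observe();print({k:np.round(v,3) for k,v in o.items()})
for n in ['scene','side']:
    p=robot.read_camera(n); save(p,n+'0'); V=cam(p); print(n,[k for k in p if k!='pixels'])
    for t,z in [('candle_a',0),('pin_a',.004),('tidy',0),('tray',0),('jar',0),('tub_red',0),('tub_purple',0)]:
        for r in robot.tip_of(p,t)[:7]: print(t,np.round(r['at']),round(r['p'],2),np.round(at_z(p,V,r['at'],z)[:2],3))
E
```

```text
{'time': np.float64(0.0), 'qpos': array([-1.45 ,  0.343,  1.525,  0.   ,  1.275, -0.146]), 'qvel': array([ 0.001,  0.001, -0.001, -0.001, -0.001,  0.002]), 'joint_efforts': array([  0.   , -43.124, -24.422,   0.072,   0.056,  -0.   ]), 'tool_pos': array([ 0.138, -0.506,  0.243]), 'tool_rot': array([-3.14 , -0.   ,  0.267]), 'contact_force': array([ 0.796,  0.57 , -0.255]), 'torque': array([ 0.051,  0.012, -0.012]), 'grip_force': np.float64(0.0), 'opening': np.float64(0.092)}
scene ['fx', 'fy', 'cx', 'cy', 'view', 'shot']
candle_a [348. 191.] 0.81 [ 0.499 -0.057]
candle_a [384. 219.] 0.8 [0.504 0.086]
candle_a [336. 236.] 0.72 [0.635 0.08 ]
candle_a [304. 208.] 0.56 [ 0.633 -0.05 ]
pin_a [284. 266.] 0.85 [0.775 0.108]
pin_a [274. 176.] 0.74 [ 0.623 -0.221]
pin_a [233. 190.] 0.26 [ 0.746 -0.208]
tidy [284. 150.] 0.78 [ 0.518 -0.353]
tray [467. 295.] 0.95 [0.536 0.342]
tub_red [386. 219.] 0.62 [0.501 0.087]
tub_red [319. 307.] 0.56 [0.773 0.227]
tub_purple [232. 189.] 0.78 [ 0.743 -0.22 ]
side ['fx', 'fy', 'cx', 'cy', 'view', 'shot']
candle_a [298. 192.] 0.96 [0.632 0.077]
candle_a [266. 242.] 0.87 [ 0.502 -0.065]
candle_a [248. 200.] 0.75 [0.492 0.091]
candle_a [314. 229.] 0.67 [ 0.628 -0.065]
pin_a [318. 229.] 0.62 [ 0.638 -0.07 ]
pin_a [335. 279.] 0.6 [ 0.623 -0.227]
pin_a [344. 177.] 0.47 [0.772 0.087]
tidy [307. 348.] 0.92 [ 0.507 -0.363]
tidy [252. 201.] 0.56 [0.503 0.082]
jar [367. 205.] 0.82 [ 0.793 -0.03 ]
tub_red [326. 148.] 0.94 [0.772 0.23 ]
tub_red [300. 192.] 0.73 [0.636 0.076]
tub_purple [389. 265.] 0.96 [ 0.76  -0.229]
```

View pics/scene0.png

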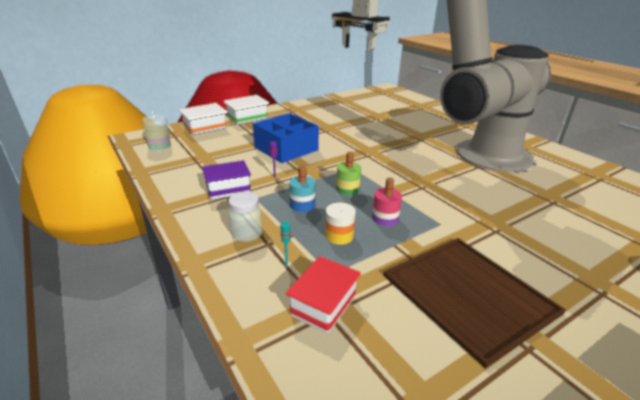

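View pics/side0.png

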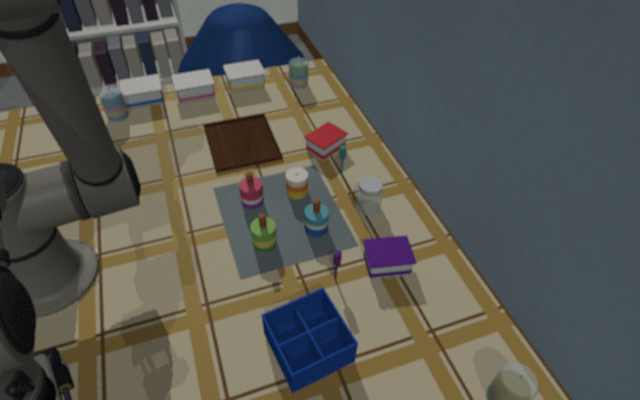

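The scene view shows green d at (348,191), blue c at (304,208), pink a at (386,219), each with a brown pin, and b at (340,236) with an empty bore. The tidy is at (286,137) and the tray at (475,300). The purple and turquoise pins are decoys. The side view agrees.

Call:
carry_out:
  commands:
    - [[0,0,0],0.134,0.5]
    - [[0,0,0],0.133,0.5]
    - [[0.03,-0.037,-0.007],0,0.5]
    - [[0.03,-0.037,-0.007],0,0.5]
    - [[0.03,-0.037,-0.007],0,0.5]
    - [[0.03,-0.037,-0.007],0,0.5]
    - [[0.03,-0.037,-0.007],0,0.5]
    - [[0.03,-0.037,-0.007],0,0.5]
    - [[0.03,-0.037,-0.007],0,0.5]
    - [[0.03,-0.037,-0.007],0,0.5]
    - [[0.03,-0.037,-0.007],0,0.5]
    - [[0.03,-0.037,-0.007],0,0.5]
    - [[0.03,-0.037,-0.007],0,0.5]
    - [[0.03,-0.037,-0.007],0,0.5]
    - [[0,0,0],0,0.5]
  newtons: 15

```text
time: 2.68
tool_pos: [0.4999, -0.0603, 0.3278]
tool_rot: [-3.141, -0.001, 0.004]
contact_force: [0.7, 0.8, 0.1]
opening: 0.0457
grip_force: 0.0
```

```bash
python3 - <<'E'
from h import *
o=robot.observe();print(np.round(o['tool_pos'],4),np.round(o['tool_rot'],4),o['time'])
p=robot.read_camera('wrist');save(p,'w0');V=cam(p,o);print(np.round(p['T_tool_cam'],3),p['fx'])
for t,z in [('candle_a',.0),('pin_a',.004)]:
  for r in robot.tip_of(p,t)[:6]: print(t,np.round(r['at']),round(r['p'],2),np.round(at_z(p,V,r['at'],z)[:2],3))
for r in robot.find_in(p,'pin_a')[:6]: print('find pin',np.round(r['at']),round(r['p'],2),np.round(at_z(p,V,r['at'],.085)[:2],3))
# static corners
s=robot.read_camera('scene');V=cam(s)
print('tray',[np.round(at_z(s,V,c,.012)[:2],3) for c in [(458,240),(386,273),(487,362),(563,308)]])
s=robot.read_camera('side');V=cam(s)
print('tidy',[np.round(at_z(s,V,c,.08)[:2],3) for c in [(263,316),(320,290),(356,345),(292,387)]])
E
```

```text
[ 0.4999 -0.0603  0.3278] [-3.1413e+00 -9.0000e-04  4.0000e-03] 2.675
[[-0.     0.96   0.281  0.076]
 [ 1.     0.     0.001  0.   ]
 [ 0.001  0.281 -0.96  -0.141]
 [ 0.     0.     0.     1.   ]] 335.49982159256245
candle_a [213. 160.] 0.86 [0.499 0.088]
candle_a [318.  59.] 0.86 [ 0.631 -0.061]
candle_a [209.  61.] 0.79 [0.628 0.081]
candle_a [320. 160.] 0.6 [ 0.499 -0.064]
pin_a [318.  55.] 0.91 [ 0.636 -0.06 ]
pin_a [215. 159.] 0.9 [0.501 0.083]
pin_a [446.  65.] 0.64 [ 0.624 -0.225]
pin_a [323. 164.] 0.58 [ 0.494 -0.067]
pin_a [ 26. 136.] 0.22 [0.531 0.339]
find pin [503.  35.] 0.89 [ 0.645 -0.252]
find pin [190. 169.] 0.86 [0.502 0.087]
find pin [324. 177.] 0.67 [ 0.493 -0.067]
find pin [319.  50.] 0.64 [ 0.63  -0.061]
tray [array([0.438, 0.236]), array([0.63 , 0.233]), array([0.631, 0.453]), array([0.436, 0.454])]
tidy [array([ 0.434, -0.308]), array([ 0.561, -0.288]), array([ 0.584, -0.424]), array([ 0.446, -0.46 ])]
```

View pics/w0.png

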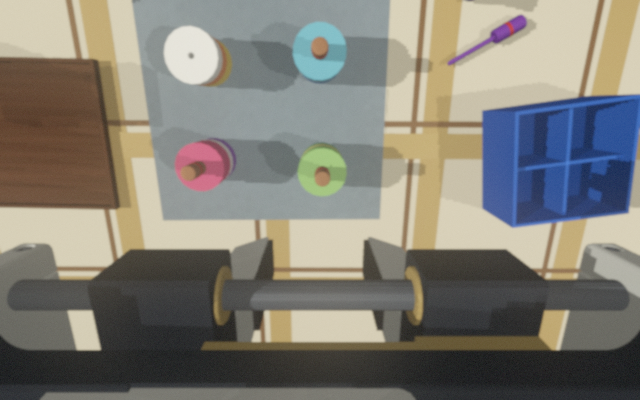

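The wrist view shows candle tops b at (193,55), c at (320,51), a at (203,165) and d at (322,169). The tidy's rim is at right and the tray at left. Next I compute the disc centres and the tidy's corners.

```bash
python3 - <<'E'
from h import *
o=robot.observe()
p=robot.read_camera('wrist');V=cam(p,o)
hsv=cv2.cvtColor(p['pixels'],cv2.COLOR_RGB2HSV)
def top(seed,name):
    h=hsv[seed[1],seed[0]].astype(int); print(name,h,end=' ')
    m=(np.abs((hsv[...,0].astype(int)-h[0]+90)%180-90)<8)&(np.abs(hsv[...,1].astype(int)-h[1])<60)&(hsv[...,2]>h[2]-60)
    n,l=cv2.connectedComponents(m.astype(np.uint8)); k=(l==l[seed[1],seed[0]]).astype(np.uint8)
    c=max(cv2.findContours(k,0,2)[0],key=len); e=cv2.fitEllipse(cv2.convexHull(c)); print(np.round(e[0]),np.round(e[1]),np.round(at_z(p,V,e[0],.066)[:2],4))
for s,n in [((310,160),'d'),((305,60),'c'),((215,172),'a')]: top(s,n)
print('b',at_z(p,V,(192,55),.066)[:2])
for n,c in [('NL',(483,112)),('BL',(515,225)),('BR',(631,212)),('TR',(640,96)),('mid',(568,160))]: print(n,np.round(at_z(p,V,c,.08)[:2],3))
E
```

```text
d [ 45  89 193] [319. 168.] [49. 52.] [ 0.4976 -0.0645]
c [ 94  86 198] [315.  48.] [56. 63.] [ 0.6316 -0.0608]
a [173 119 171] [199. 164.] [50. 55.] [0.5036 0.0804]
b [0.62511563 0.07558135]
NL [ 0.564 -0.249]
BL [ 0.429 -0.306]
BR [ 0.445 -0.445]
TR [ 0.58 -0.42]
mid [ 0.509 -0.355]
```

Call:
carry_out:
  commands:
    - [[-0.002,0.004,0.05],0,0.5]
    - [[0,0,0.05],0,0.5]
    - [[0,0,0.05],0,0.5]
    - [[0,0,0.04],0,0.5]
    - [[0,0,0.025],0,0.5]
    - [[0,0,0.016],0,0.5]
    - [[0,0,0],0,0.5]
    - [[0,0,0],0,0.1]
    - [[0,0,0],0,0.1]
    - [[0,0,0],0,0.1]
    - [[0,0,0],0,0.1]
    - [[0,0,0],0,0.1]
  newtons: 15

```text
time: 4.53
tool_pos: [0.4968, -0.0663, 0.0972]
tool_rot: [-3.142, -0.001, -0.0]
contact_force: [0.5, 1.7, 4.3]
opening: 0.0179
grip_force: 15.0
```

Call:
carry_out:
  commands:
    - [[0,0,-0.004],0,0.1]
    - [[0,0,-0.008],0,0.1]
    - [[0,0,-0.008],0,0.1]
    - [[0,0,0],0,0.1]

```text
time: 5.03
tool_pos: [0.4969, -0.0666, 0.1175]
tool_rot: [3.141, -0.001, -0.0]
contact_force: [0.2, 1.5, 0.1]
opening: 0.018
grip_force: 15.0
```

```bash
python3 - <<'E'
from h import *
o=robot.observe()
p=robot.read_camera('side');save(cam and {'pixels':cv2.resize(p['pixels'][130:290,180:420],(720,480))},'s1')
E
```

```text
(no output)
```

View pics/s1.png

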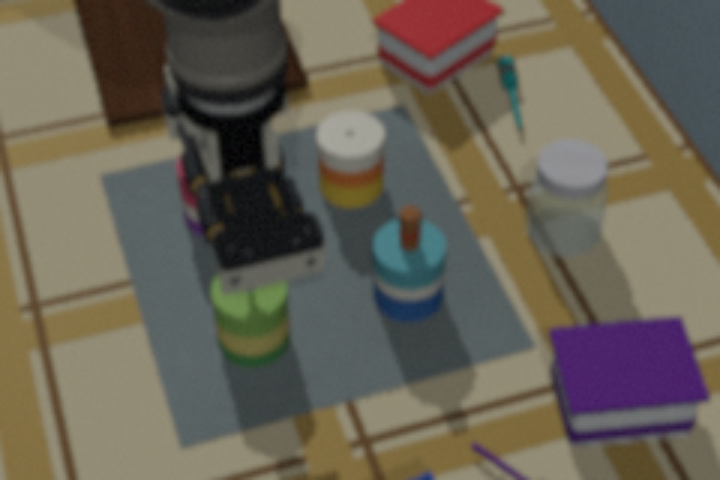

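The side view shows the green candle still standing on the mat while the pin rises, with no load on the wrist. I carry on up and over to the tidy.

Call:
carry_out:
  commands:
    - [[0,0,-0.025],0,0.1]
    - [[0,0,-0.03],0,0.1]
    - [[0,0,-0.035],0,0.1]
    - [[0.006,0.04,0],0,0.1]
    - [[0.006,0.04,0],0,0.1]
    - [[0.006,0.04,0],0,0.1]
    - [[0.006,0.04,0],0,0.1]
    - [[0.006,0.04,0],0,0.1]
    - [[0.005,0.03,0],0,0.1]
    - [[0.005,0.029,0],0,0.1]
    - [[0,0,0],0,0.1]

```text
time: 6.45
tool_pos: [0.5361, -0.3274, 0.2058]
tool_rot: [3.141, 0.001, -0.003]
contact_force: [0.6, 0.3, 0.5]
opening: 0.0171
grip_force: 14.9
```

```bash
python3 - <<'E'
from h import *
o=robot.observe();print(o['tool_pos'],o['opening'],o['grip_force'])
p=robot.read_camera('wrist');save(p,'w2')
V=cam(p,o);c=np.array([.507,-.363]);a=.12;M=np.array([[np.cos(a),-np.sin(a)],[np.sin(a),np.cos(a)]])
for s in [(0,0),(.07,.07),(-.07,.07),(.07,-.07),(-.07,-.07)]:
    x=c+M@s; print(s,np.round(proj(p,V,[*x,.08])))
for r in robot.tip_of(p,'tidy')[:2]: print(r, at_z(p,V,r['at'],0))
E
```

```text
[ 0.53608535 -0.32742123  0.20578888] 0.01709879119117319 14.947491735219955
(0, 0) [360. 231.]
(0.07, 0.07) [265. 160.]
(-0.07, 0.07) [290. 311.]
(0.07, -0.07) [441. 138.]
(-0.07, -0.07) [444. 294.]
{'at': [346.5, 201.4], 'p': 0.89} [ 0.50998158 -0.35837267  0.        ]
{'at': [75.8, 216.5], 'p': 0.44} [ 4.93664603e-01 -6.32980466e-02 -5.55111512e-17]
```

View pics/w2.png

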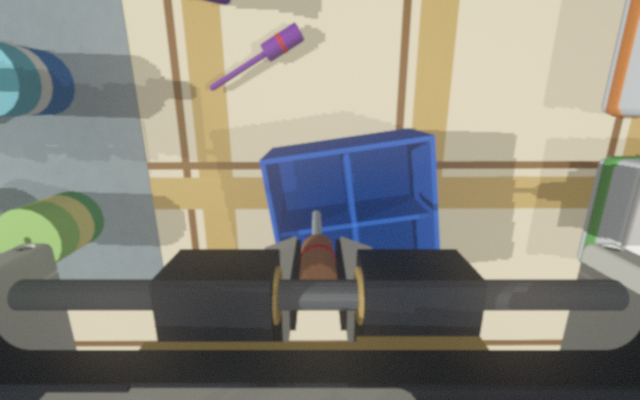

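The tidy's corners are at (264,160) and (434,133) and its cross at (356,222), so its centre is near (0.512, -0.359). The pin hangs vertically in the jaws above the near compartment.

Call:
carry_out:
  commands:
    - [[0.006,-0.006,0.03],0,0.1]
    - [[0,0,0.03],0,0.1]
    - [[0,0,0.025],0,0.1]
    - [[0,0,0.013],0,0.1]
    - [[0,0,0.004],0,0.1]
    - [[0,0,0],0,0.1]

```text
time: 7.3
tool_pos: [0.5428, -0.3195, 0.1054]
tool_rot: [3.141, -0.001, 0.0]
contact_force: [-0.5, -0.5, -0.8]
opening: 0.0175
grip_force: 14.9
```

Call:
carry_out:
  commands:
    - [[0,0,0.004],0,0.1]
    - [[0,0,0],0,0.35]
    - [[0,0,0],0,0.4]
    - [[0,0,0],0,0.4]
    - [[0,0,-0.03],0,0.4]
    - [[0,0,-0.04],0,0.4]
    - [[0,0,-0.04],0,0.5]
    - [[0.014,-0.042,0],0,0.5]
    - [[0.014,-0.042,0],0,0.5]
    - [[0.014,-0.042,0],0,0.5]
    - [[0.014,-0.042,0],0,0.5]
    - [[0.014,-0.042,0],0,0.5]
    - [[0.014,-0.042,0],0,0.5]
    - [[0.005,-0.007,0],0,0.5]
    - [[0,0,0],0,0.5]

```text
time: 9.18
tool_pos: [0.6316, -0.0606, 0.2106]
tool_rot: [3.141, 0.0, 0.001]
contact_force: [-0.3, -0.6, -0.2]
opening: 0.0463
grip_force: 0.0
```

```bash
cat > look.py <<'E'
from h import *
import sys
o=robot.observe();print(np.round(o['tool_pos'],4),o['opening'],o['time'])
for n in ['scene','side']:
    p=robot.read_camera(n);V=cam(p)
    if n=='side': save(p,sys.argv[1])
    for t,z in [('candle_a',0.001),('pin_a',.004)]:
        for r in robot.tip_of(p,t)[:6]:
            if r['p']>.3: print(n,t,round(r['p'],2),np.round(at_z(p,V,r['at'],z)[:2],3))
E
python3 look.py s2
```

```text
[ 0.6316 -0.0606  0.2106] 0.04625726351876881 9.175
scene candle_a 0.97 [0.503 0.092]
scene candle_a 0.95 [ 0.624 -0.056]
scene candle_a 0.81 [0.632 0.086]
scene candle_a 0.68 [ 0.508 -0.055]
scene pin_a 0.55 [ 0.625 -0.232]
side candle_a 0.86 [0.629 0.074]
side candle_a 0.8 [0.503 0.079]
side candle_a 0.59 [ 0.499 -0.064]
side candle_a 0.56 [ 0.641 -0.065]
side pin_a 0.65 [ 0.543 -0.322]
side pin_a 0.65 [ 0.626 -0.222]
side pin_a 0.45 [0.798 0.085]
```

View pics/s2.png

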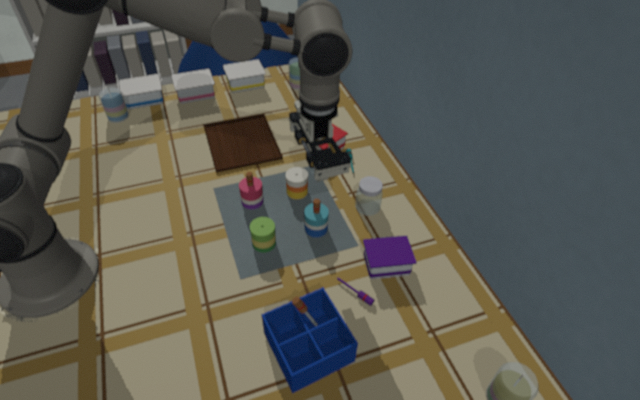

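Pin d is in its compartment but leaning, handle at (299,305) and foot at (316,325); I'll check that later. Candles c at (316,219), a at (251,191) and b at (297,183) haven't moved. Next is pin c.

Call:
carry_out:
  commands:
    - [[0,0,0.04],0,0.5]
    - [[0,0,0.04],0,0.5]
    - [[0,0,0.024],0,0.5]
    - [[0,0,0.009],0,0.5]
    - [[0,0,0],0,0.5]
    - [[0,0,0],0,0.1]
    - [[0,0,0],0,0.1]
    - [[0,0,0],0,0.1]
    - [[0,0,0],0,0.1]
    - [[0,0,-0.004],0,0.1]
    - [[0,0,-0.006],0,0.1]
    - [[0,0,-0.006],0,0.1]
    - [[0,0,0],0,0.1]

```text
time: 11.1
tool_pos: [0.6319, -0.0606, 0.1145]
tool_rot: [3.141, -0.001, -0.0]
contact_force: [0.2, 1.1, -0.5]
opening: 0.0176
grip_force: 15.0
```

Call:
carry_out:
  commands:
    - [[0,0,-0.03],0,0.1]
    - [[0,0,-0.03],0,0.1]
    - [[0,0,-0.03],0,0.1]
    - [[-0.0167,0.0373,0],0,0.1]
    - [[-0.0167,0.0373,0],0,0.1]
    - [[-0.0167,0.0373,0],0,0.1]
    - [[-0.0167,0.0373,0],0,0.1]
    - [[-0.0167,0.0373,0],0,0.1]
    - [[-0.0167,0.0373,0],0,0.1]
    - [[-0.0167,0.0373,0],0,0.1]
    - [[-0.0167,0.0373,0],0,0.1]
    - [[-0.0167,0.0373,0],0,0.1]
    - [[0,0,0.03],0,0.1]
    - [[0,0,0.03],0,0.1]
    - [[0,0,0.025],0,0.1]
    - [[0,0,0.012],0,0.1]
    - [[0,0,0.006],0,0.1]
    - [[0,0,0],0,0.1]

```text
time: 13.35
tool_pos: [0.4814, -0.3963, 0.1011]
tool_rot: [3.141, -0.0, -0.0]
contact_force: [0.1, 0.1, 0.3]
opening: 0.0176
grip_force: 15.0
```

Call:
carry_out:
  commands:
    - [[0,0,0],0,0.35]
    - [[0,0,0],0,0.4]
    - [[0,0,0],0,0.4]
    - [[0,0,-0.03],0,0.4]
    - [[0,0,-0.04],0,0.4]
    - [[0,0,-0.04],0,0.5]
    - [[0.0018,-0.04,0],0,0.5]
    - [[0.0018,-0.04,0],0,0.5]
    - [[0.0018,-0.04,0],0,0.5]
    - [[0.0018,-0.04,0],0,0.5]
    - [[0.0018,-0.04,0],0,0.5]
    - [[0.0018,-0.04,0],0,0.5]
    - [[0.0018,-0.04,0],0,0.5]
    - [[0.0018,-0.04,0],0,0.5]
    - [[0.0018,-0.04,0],0,0.5]
    - [[0.0018,-0.04,0],0,0.5]
    - [[0.0018,-0.04,0],0,0.5]
    - [[0.0018,-0.039,0],0,0.5]
    - [[0,0,0],0,0.5]

```text
time: 15.72
tool_pos: [0.5027, 0.0849, 0.2109]
tool_rot: [-3.141, -0.0, 0.003]
contact_force: [-0.2, -0.6, 0.0]
opening: 0.0458
grip_force: 0.0
```

```bash
python3 look.py s3; python3 - <<'E'
from h import *
p=cv2.imread('pics/s3.png'); cv2.imwrite('pics/s3c.png',cv2.resize(p[160:400,160:420],(650,600),interpolation=2))
E
```

```text
[0.5027 0.0849 0.2109] 0.0458110242424964 15.725
scene candle_a 0.81 [0.629 0.075]
scene candle_a 0.64 [ 0.624 -0.055]
scene candle_a 0.62 [ 0.499 -0.065]
scene candle_a 0.56 [0.504 0.089]
scene pin_a 0.68 [0.796 0.089]
scene pin_a 0.63 [ 0.627 -0.232]
side candle_a 0.85 [ 0.632 -0.072]
side candle_a 0.84 [0.633 0.073]
side candle_a 0.77 [ 0.497 -0.067]
side candle_a 0.7 [0.493 0.081]
side pin_a 0.76 [ 0.627 -0.227]
side pin_a 0.7 [ 0.538 -0.324]
side pin_a 0.56 [ 0.477 -0.405]
side pin_a 0.39 [0.81  0.089]
```

View pics/s3c.png

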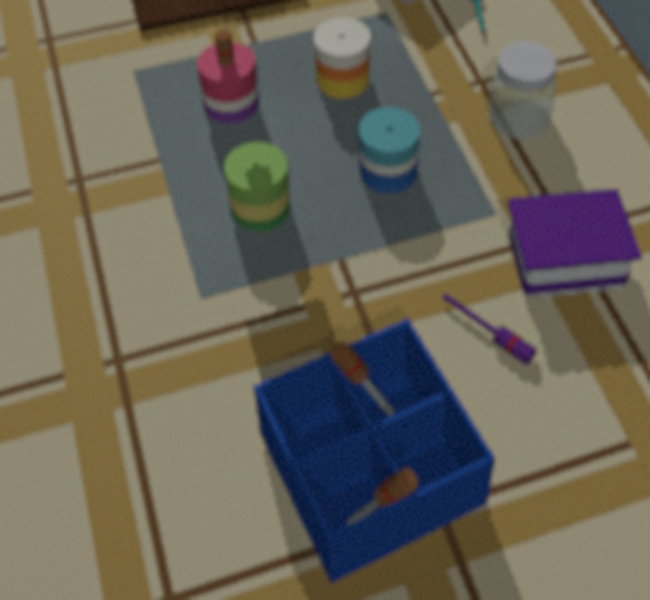

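Pins d (handle (345,360) in the crop) and c (handle (398,487)) both lean in the tidy, on the walls between compartments. I check how far.

```bash
python3 - <<'E'
from h import *
p=robot.read_camera('side');V=cam(p)
for n,h,f in [('d',(340,350),(395,413)),('c',(418,476),(348,524))]:
    H=[160+h[0]/2.5,160+h[1]/2.5];F=[160+f[0]/2.5,160+f[1]/2.5]
    P=at_z(p,V,F,.006)
    for z in np.arange(.07,.11,.005):
        Q=at_z(p,V,H,z); print(n,np.round(P[:2],3),np.round(Q,3),'len',round(np.linalg.norm(Q-P),4),'lean',round(np.arccos((z-.006)/np.linalg.norm(Q-P)),2))
E
```

```text
d [ 0.545 -0.324] [ 0.509 -0.288  0.07 ] len 0.0821 lean 0.68
d [ 0.545 -0.324] [ 0.508 -0.291  0.075] len 0.0852 lean 0.63
d [ 0.545 -0.324] [ 0.507 -0.294  0.08 ] len 0.0886 lean 0.58
d [ 0.545 -0.324] [ 0.506 -0.297  0.085] len 0.0923 lean 0.54
d [ 0.545 -0.324] [ 0.505 -0.3    0.09 ] len 0.0962 lean 0.51
d [ 0.545 -0.324] [ 0.504 -0.303  0.095] len 0.1003 lean 0.48
d [ 0.545 -0.324] [ 0.503 -0.306  0.1  ] len 0.1045 lean 0.45
d [ 0.545 -0.324] [ 0.502 -0.309  0.105] len 0.1089 lean 0.43
c [ 0.477 -0.403] [ 0.531 -0.412  0.07 ] len 0.0839 lean 0.7
c [ 0.477 -0.403] [ 0.53  -0.414  0.075] len 0.0874 lean 0.66
c [ 0.477 -0.403] [ 0.529 -0.416  0.08 ] len 0.0911 lean 0.62
c [ 0.477 -0.403] [ 0.528 -0.419  0.085] len 0.095 lean 0.59
c [ 0.477 -0.403] [ 0.527 -0.421  0.09 ] len 0.0991 lean 0.56
c [ 0.477 -0.403] [ 0.526 -0.423  0.095] len 0.1033 lean 0.53
c [ 0.477 -0.403] [ 0.525 -0.425  0.1  ] len 0.1076 lean 0.51
c [ 0.477 -0.403] [ 0.524 -0.427  0.105] len 0.112 lean 0.49
```

Call:
carry_out:
  commands:
    - [[0,0,0.04],0,0.5]
    - [[0,0,0.04],0,0.5]
    - [[0,0,0.024],0,0.5]
    - [[0,0,0.009],0,0.5]
    - [[0,0,0],0,0.5]
    - [[0,0,0],0,0.1]
    - [[0,0,0],0,0.1]
    - [[0,0,0],0,0.1]
    - [[0,0,0],0,0.1]
    - [[0,0,-0.004],0,0.1]
    - [[0,0,-0.006],0,0.1]
    - [[0,0,-0.006],0,0.1]
    - [[0,0,0],0,0.1]

```text
time: 17.7
tool_pos: [0.5032, 0.0828, 0.1144]
tool_rot: [-3.142, -0.001, -0.0]
contact_force: [-0.3, 1.8, 0.1]
opening: 0.0174
grip_force: 15.0
```

Call:
carry_out:
  commands:
    - [[0,0,-0.03],0,0.1]
    - [[0,0,-0.03],0,0.1]
    - [[0,0,-0.03],0,0.1]
    - [[-0.003,0.0376,0],0,0.1]
    - [[-0.003,0.0376,0],0,0.1]
    - [[-0.003,0.0376,0],0,0.1]
    - [[-0.003,0.0376,0],0,0.1]
    - [[-0.003,0.0376,0],0,0.1]
    - [[-0.003,0.0376,0],0,0.1]
    - [[-0.003,0.0376,0],0,0.1]
    - [[-0.003,0.0376,0],0,0.1]
    - [[-0.003,0.0376,0],0,0.1]
    - [[-0.003,0.0376,0],0,0.1]
    - [[-0.003,0.0376,0],0,0.1]
    - [[0,0,0.03],0,0.1]
    - [[0,0,0.03],0,0.1]
    - [[0,0,0.025],0,0.1]
    - [[0,0,0.012],0,0.1]
    - [[0,0,0.006],0,0.1]
    - [[0,0,0],0,0.1]

```text
time: 20.2
tool_pos: [0.4699, -0.331, 0.1011]
tool_rot: [3.141, -0.0, -0.0]
contact_force: [-0.7, -0.1, -0.3]
opening: 0.0174
grip_force: 14.9
```

Call:
carry_out:
  commands:
    - [[0,0,0],0,0.35]
    - [[0,0,0],0,0.4]
    - [[0,0,0],0,0.4]
    - [[0,0,-0.04],0,0.4]
    - [[0,0,-0.05],0,0.5]
    - [[0,-0.03,-0.03],0,0.7]
    - [[0,-0.04,-0.03],0,0.82]
    - [[0.005,-0.04,-0.03],0,0.82]
    - [[0.005,-0.04,-0.025],0,0.82]
    - [[0.005,-0.04,0],0,0.82]
    - [[0.005,-0.04,0],0,0.82]
    - [[0.005,-0.04,0],0,0.82]
    - [[0.005,0,0],0,0.82]
    - [[0,0,0],0,0.82]

```text
time: 21.95
tool_pos: [0.5001, -0.0612, 0.3057]
tool_rot: [3.141, -0.0, 0.0]
contact_force: [0.1, -0.7, -0.4]
opening: 0.0754
grip_force: 0.0
```

```bash
python3 look.py s4; cat > tops.py <<'E'
from h import *
import sys
o=robot.observe();print(np.round(o['tool_pos'],4))
p=robot.read_camera('wrist');V=cam(p,o);save(p,sys.argv[1])
for r in robot.tip_of(p,'candle_a')[:6]: print('tip',np.round(r['at']),round(r['p'],2),np.round(at_z(p,V,r['at'],.001)[:2],3))
for r in robot.find_in(p,'candle_a')[:6]: print('find',np.round(r['at']),round(r['p'],2),np.round(at_z(p,V,r['at'],.045)[:2],3))
E
python3 tops.py w4
python3 - <<'E'
import cv2,numpy as np
a=cv2.imread('pics/s4.png')[270:400,240:390];b=cv2.imread('pics/w4.png')
cv2.imwrite('pics/m4.png',np.vstack([cv2.resize(a,(450,390)),cv2.resize(b[:280],(450,197))]))
E
```

```text
[ 0.5001 -0.0612  0.3057] 0.0753513802257408 21.95
scene candle_a 0.91 [ 0.627 -0.052]
scene candle_a 0.86 [0.503 0.084]
scene candle_a 0.79 [ 0.496 -0.063]
scene candle_a 0.62 [ 0.782 -0.049]
scene candle_a 0.6 [0.638 0.092]
scene pin_a 0.77 [0.798 0.092]
side candle_a 0.89 [0.491 0.086]
side candle_a 0.88 [ 0.635 -0.067]
side candle_a 0.71 [0.633 0.073]
side candle_a 0.6 [ 0.497 -0.066]
side pin_a 0.67 [ 0.629 -0.23 ]
side pin_a 0.66 [ 0.481 -0.402]
side pin_a 0.59 [ 0.546 -0.324]
side pin_a 0.53 [ 0.468 -0.337]
side pin_a 0.48 [0.797 0.079]
[ 0.4997 -0.0616  0.3056]
tip [210. 166.] 0.72 [0.495 0.083]
tip [322. 165.] 0.64 [ 0.496 -0.067]
tip [317.  58.] 0.59 [ 0.629 -0.06 ]
tip [200.  58.] 0.58 [0.629 0.082]
find [320. 174.] 0.7 [ 0.493 -0.065]
find [185.  52.] 0.68 [0.63  0.084]
find [196. 170.] 0.56 [0.498 0.086]
find [314.  48.] 0.56 [ 0.634 -0.057]
```

View pics/m4.png

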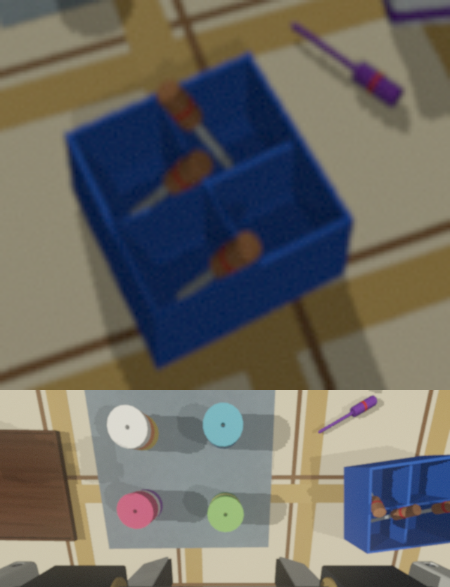

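All three pins lean less than 0.7 rad in the tidy. In the wrist strip the candles stand where they were: b (128,427), c (223,425), a (136,510), d (225,514). I take candle a first.

Call:
carry_out:
  commands:
    - [[0.001,-0.05,0.02],0,0.82]
    - [[0.001,-0.05,0.04],0,0.82]
    - [[0,-0.045,0.04],0,0.82]
    - [[0,0,0.045],0,0.82]
    - [[0,0,0.045],0,0.82]
    - [[0,0,0.035],0,0.82]
    - [[0,0,0.022],0,0.82]
    - [[0,0,0.012],0,0.82]
    - [[0,0,0],0,0.82]
    - [[0,0,0],0,0.5]
    - [[0,0,0],0,0.5]
    - [[0,0,0],0,0.5]
    - [[0,0,0],0,0.5]
    - [[0,0,-0.01],0,0.5]
    - [[0,0,-0.02],0,0.5]
    - [[0,0,0],0,0.5]
  newtons: 25

```text
time: 24.4
tool_pos: [0.5027, 0.083, 0.0789]
tool_rot: [3.141, -0.003, -0.0]
contact_force: [-0.6, -0.1, -2.2]
opening: 0.0596
grip_force: 25.0
```

Call:
carry_out:
  commands:
    - [[-0.0015,-0.025,0],0,0.5]
    - [[-0.0015,-0.037,0],0,0.5]
    - [[-0.0015,-0.037,0],0,0.5]
    - [[-0.0015,-0.037,0],0,0.5]
    - [[-0.0015,-0.037,0],0,0.5]
    - [[-0.0015,-0.037,0],0,0.5]
    - [[-0.0015,-0.037,0],0,0.5]
    - [[-0.0015,-0.037,0],0,0.5]
    - [[-0.0015,-0.035,0],0,0.5]
    - [[0,0,0],0,0.5]
    - [[0,0,0.015],0,0.5]
    - [[0,0,0.009],0,0.5]
    - [[0,0,0.003],0,0.5]
    - [[0,0,0],0,0.5]

```text
time: 26.15
tool_pos: [0.488, 0.4005, 0.0525]
tool_rot: [3.14, 0.001, -0.001]
contact_force: [-7.7, -5.6, 18.3]
opening: 0.0596
grip_force: 25.0
```

Call:
carry_out:
  commands:
    - [[0,0,-0.001],0,0.5]
    - [[0,0,0],0,0.7]
    - [[0,0,0],0,0.82]
    - [[0,0,0],0,0.82]
    - [[0,0,-0.03],0,0.82]
    - [[0,0,-0.045],0,0.82]
    - [[0,0,-0.045],0,0.82]
    - [[0,0.04,-0.045],0,0.82]
    - [[0,0.04,0],0,0.82]
    - [[0,0.04,0],0,0.82]
    - [[0,0.04,0],0,0.82]
    - [[0,0,0],0,0.82]

```text
time: 27.65
tool_pos: [0.4885, 0.2398, 0.2167]
tool_rot: [3.141, 0.0, -0.004]
contact_force: [0.2, 0.9, -0.2]
opening: 0.075
grip_force: 0.0
```

```bash
python3 look.py s5; python3 tops.py w5
python3 - <<'E'
import cv2,numpy as np
a=cv2.imread('pics/s5.png')[90:300,190:390];b=cv2.imread('pics/w5.png')
cv2.imwrite('pics/m5.png',np.hstack([cv2.resize(a,(400,420)),cv2.resize(b[:300],(400,420*300//672))[:187].repeat(1,0) if 0 else cv2.copyMakeBorder(cv2.resize(b[:300],(400,187)),0,233,0,0,0)]))
E
```

```text
[0.4885 0.2398 0.2167] 0.07500821786240185 27.65
scene candle_a 0.95 [0.637 0.094]
scene candle_a 0.86 [ 0.501 -0.066]
scene candle_a 0.78 [ 0.621 -0.056]
scene candle_a 0.76 [0.485 0.397]
scene pin_a 0.79 [0.797 0.094]
scene pin_a 0.61 [ 0.618 -0.251]
side candle_a 0.73 [0.485 0.416]
side candle_a 0.66 [ 0.637 -0.075]
side candle_a 0.62 [ 0.501 -0.062]
side candle_a 0.56 [0.633 0.082]
side candle_a 0.42 [0.527 0.341]
side pin_a 0.78 [ 0.546 -0.32 ]
side pin_a 0.65 [0.809 0.087]
side pin_a 0.6 [ 0.624 -0.222]
side pin_a 0.59 [ 0.47  -0.331]
side pin_a 0.49 [ 0.481 -0.402]
[0.4883 0.243  0.2164]
tip [482.  34.] 0.95 [0.628 0.085]
tip [170. 182.] 0.78 [0.482 0.403]
tip [601. 172.] 0.68 [ 0.493 -0.063]
tip [631.  31.] 0.66 [ 0.63  -0.059]
find [622.  36.] 0.76 [ 0.618 -0.015]
find [153. 192.] 0.73 [0.482 0.401]
find [612. 176.] 0.66 [ 0.498 -0.036]
find [503.  32.] 0.55 [0.622 0.086]
```

View pics/m5.png

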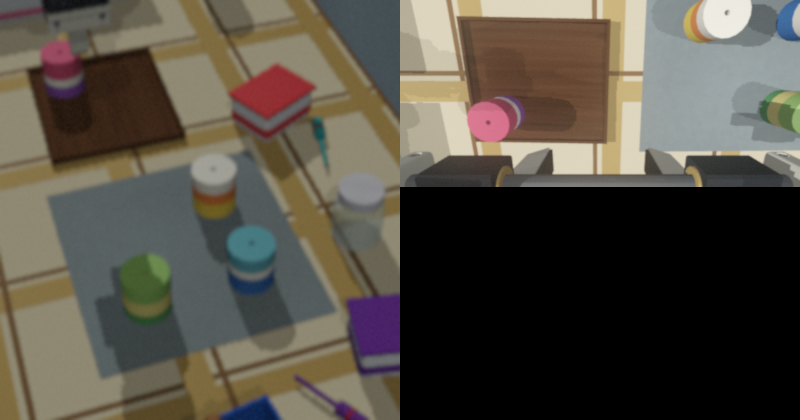

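Candle a stands upright on the tray (crop (63,70)). Candles b, c and d haven't moved. Candle b is next.

Call:
carry_out:
  commands:
    - [[0.0287,0.0318,0],0,0.82]
    - [[0.0287,0.0318,0],0,0.82]
    - [[0.0287,0.0318,0],0,0.82]
    - [[0.0287,0.0318,0],0,0.82]
    - [[0.0287,0.0318,0],0,0.82]
    - [[0,0,0.05],0,0.82]
    - [[0,0,0.05],0,0.82]
    - [[0,0,0.035],0,0.82]
    - [[0,0,0.022],0,0.82]
    - [[0,0,0.011],0,0.82]
    - [[0,0,0],0,0.82]
    - [[0,0,0],0,0.5]
    - [[0,0,0],0,0.5]
    - [[0,0,0],0,0.5]
    - [[0,0,0],0,0.5]
    - [[0,0,-0.01],0,0.5]
    - [[0,0,-0.02],0,0.5]
    - [[0,0,0],0,0.5]

```text
time: 30.35
tool_pos: [0.6327, 0.083, 0.0802]
tool_rot: [-3.142, -0.003, -0.0]
contact_force: [-0.2, -0.1, -1.8]
opening: 0.0585
grip_force: 24.8
```

Call:
carry_out:
  commands:
    - [[-0.006,-0.025,0],0,0.5]
    - [[-0.006,-0.036,0],0,0.5]
    - [[-0.006,-0.037,0],0,0.5]
    - [[-0.006,-0.037,0],0,0.5]
    - [[-0.006,-0.037,0],0,0.5]
    - [[-0.006,-0.037,0],0,0.5]
    - [[-0.006,-0.037,0],0,0.5]
    - [[-0.006,-0.037,0],0,0.5]
    - [[-0.006,-0.034,0],0,0.5]
    - [[0,0,0],0,0.5]
    - [[0,0,0.014],0,0.5]
    - [[0,0,0.008],0,0.5]
    - [[0,0,0.003],0,0.5]
    - [[0,0,0],0,0.5]

```text
time: 32.1
tool_pos: [0.5778, 0.3984, 0.0545]
tool_rot: [3.14, 0.001, -0.002]
contact_force: [-5.3, -3.9, 8.1]
opening: 0.0585
grip_force: 24.7
```

Call:
carry_out:
  commands:
    - [[0,0,0],0,0.7]
    - [[0,0,0],0,0.82]
    - [[0,0,0],0,0.82]
    - [[0,0,-0.03],0,0.82]
    - [[0,0,-0.045],0,0.82]
    - [[0,0,-0.045],0,0.82]
    - [[0,0.04,-0.045],0,0.82]
    - [[-0.013,0.045,-0.03],0,0.82]
    - [[-0.013,0.045,-0.03],0,0.82]
    - [[-0.013,0.045,0],0,0.82]
    - [[-0.013,0.045,0],0,0.82]
    - [[-0.013,0.045,0],0,0.82]
    - [[-0.013,0.045,0],0,0.82]
    - [[0,0,0],0,0.82]

```text
time: 33.85
tool_pos: [0.4993, 0.0875, 0.2789]
tool_rot: [3.141, -0.0, -0.004]
contact_force: [-0.2, -1.0, 0.8]
opening: 0.0751
grip_force: 0.0
```

```bash
python3 look.py s6|grep -v pin; python3 tops.py w6
```

```text
[0.4993 0.0875 0.2789] 0.0751325142327222 33.85
scene candle_a 0.89 [0.482 0.399]
scene candle_a 0.89 [ 0.627 -0.059]
scene candle_a 0.63 [ 0.503 -0.063]
side candle_a 0.84 [ 0.505 -0.064]
side candle_a 0.64 [ 0.631 -0.067]
side candle_a 0.51 [0.575 0.394]
[0.5    0.0909 0.2785]
tip [439. 170.] 0.93 [ 0.495 -0.062]
tip [ 60. 107.] 0.74 [0.571 0.401]
tip [ 71. 176.] 0.58 [0.487 0.405]
tip [449.  56.] 0.58 [ 0.628 -0.06 ]
find [452. 177.] 0.93 [ 0.495 -0.062]
find [465.  48.] 0.86 [ 0.63 -0.06]
find [ 35. 107.] 0.56 [0.572 0.395]
```

View pics/w6.png

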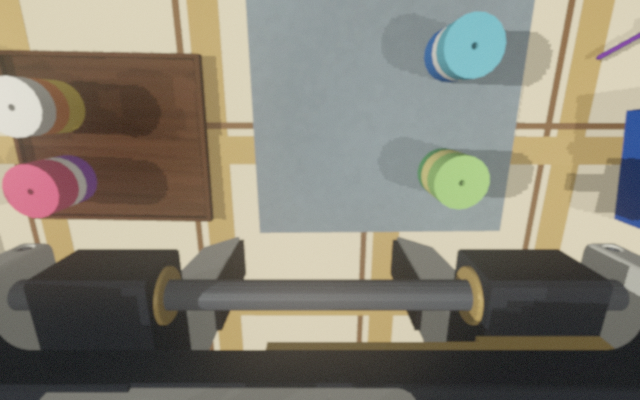

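Both a (45,187) and b (40,107) stand on the tray; c is at (465,48) and d at (455,180). Candle d is next.

Call:
carry_out:
  commands:
    - [[0,0.05,0.02],0,0.82]
    - [[-0.001,0.05,0.03],0,0.82]
    - [[0,0.053,0.03],0,0.82]
    - [[0,0,0.045],0,0.82]
    - [[0,0,0.045],0,0.82]
    - [[0,0,0.03],0,0.82]
    - [[0,0,0.02],0,0.82]
    - [[0,0,0.01],0,0.82]
    - [[0,0,0],0,0.82]
    - [[0,0,0],0,0.5]
    - [[0,0,0],0,0.5]
    - [[0,0,0],0,0.5]
    - [[0,0,0],0,0.5]
    - [[0,0,-0.01],0,0.5]
    - [[0,0,-0.02],0,0.5]
    - [[0,0,0],0,0.5]

```text
time: 36.3
tool_pos: [0.4996, -0.0632, 0.0799]
tool_rot: [3.141, -0.003, -0.0]
contact_force: [0.1, 0.6, -1.4]
opening: 0.0602
grip_force: 25.0
```

Call:
carry_out:
  commands:
    - [[-0.001,-0.025,0],0,0.5]
    - [[-0.001,-0.036,0],0,0.5]
    - [[-0.001,-0.037,0],0,0.5]
    - [[-0.001,-0.037,0],0,0.5]
    - [[-0.001,-0.037,0],0,0.5]
    - [[-0.001,-0.037,0],0,0.5]
    - [[-0.001,-0.037,0],0,0.5]
    - [[-0.001,-0.037,0],0,0.5]
    - [[-0.001,-0.037,0],0,0.5]
    - [[-0.001,-0.029,0],0,0.5]
    - [[0,0,0],0,0.5]
    - [[0,0,0.014],0,0.5]
    - [[0,0,0.008],0,0.5]
    - [[0,0,0.003],0,0.5]
    - [[0,0,0],0,0.5]

```text
time: 38.17
tool_pos: [0.4882, 0.2847, 0.0544]
tool_rot: [3.141, 0.002, -0.001]
contact_force: [-5.9, -3.7, 12.4]
opening: 0.0606
grip_force: 25.0
```

Call:
carry_out:
  commands:
    - [[0,0,0],0,0.7]
    - [[0,0,0],0,0.82]
    - [[0,0,0],0,0.82]
    - [[0,0,-0.03],0,0.82]
    - [[0,0,-0.045],0,0.82]
    - [[0,0,-0.045],0,0.82]
    - [[0,0,-0.045],0,0.82]
    - [[0.0179,0.0432,0],0,0.82]
    - [[0.0179,0.0432,0],0,0.82]
    - [[0.0179,0.0432,0],0,0.82]
    - [[0.0179,0.0432,0],0,0.82]
    - [[0.0179,0.0432,0],0,0.82]
    - [[0.0179,0.0432,0],0,0.82]
    - [[0.0179,0.0432,0],0,0.82]
    - [[0.0179,0.0432,0],0,0.82]
    - [[0,0,0],0,0.82]

```text
time: 40.17
tool_pos: [0.6326, -0.0631, 0.2177]
tool_rot: [3.141, 0.0, -0.004]
contact_force: [0.4, 0.3, -0.0]
opening: 0.0753
grip_force: 0.0
```

```bash
python3 look.py s7|grep -v pin
```

```text
[ 0.6326 -0.0631  0.2177] 0.07525459464793594 40.175
scene candle_a 0.71 [ 0.625 -0.062]
scene candle_a 0.68 [0.478 0.4  ]
scene candle_a 0.62 [0.487 0.28 ]
side candle_a 0.86 [ 0.633 -0.072]
side candle_a 0.8 [0.579 0.401]
side candle_a 0.74 [0.475 0.399]
side candle_a 0.71 [0.487 0.287]
```

Call:
carry_out:
  commands:
    - [[-0.001,-0.001,0.05],0,0.82]
    - [[0,0,0.05],0,0.82]
    - [[0,0,0.036],0,0.82]
    - [[0,0,0.022],0,0.82]
    - [[0,0,0.01],0,0.82]
    - [[0,0,0],0,0.82]
    - [[0,0,0],0,0.5]
    - [[0,0,0],0,0.5]
    - [[0,0,0],0,0.5]
    - [[0,0,0],0,0.5]
    - [[0,0,-0.01],0,0.5]
    - [[0,0,-0.02],0,0.5]
    - [[0,0,0],0,0.5]

```text
time: 42.1
tool_pos: [0.6319, -0.0588, 0.0822]
tool_rot: [3.141, -0.003, -0.0]
contact_force: [1.5, -0.3, -2.3]
opening: 0.0591
grip_force: 25.0
```

Call:
carry_out:
  commands:
    - [[-0.0053,-0.025,0],0,0.5]
    - [[-0.0053,-0.036,0],0,0.5]
    - [[-0.0053,-0.036,0],0,0.5]
    - [[-0.0053,-0.036,0],0,0.5]
    - [[-0.0053,-0.036,0],0,0.5]
    - [[-0.0053,-0.036,0],0,0.5]
    - [[-0.0053,-0.036,0],0,0.5]
    - [[-0.0053,-0.036,0],0,0.5]
    - [[-0.0053,-0.036,0],0,0.5]
    - [[-0.0053,-0.032,0],0,0.5]
    - [[0,0,0],0,0.5]
    - [[0,0,0.014],0,0.5]
    - [[0,0,0.008],0,0.5]
    - [[0,0,0.0025],0,0.5]
    - [[0,0,0],0,0.5]

```text
time: 43.98
tool_pos: [0.5777, 0.285, 0.0566]
tool_rot: [3.141, 0.002, -0.001]
contact_force: [-4.2, -2.2, 7.3]
opening: 0.0591
grip_force: 25.0
```

Release, rise, back off toward the mat and look at the tray and the tidy.

Call:
carry_out:
  commands:
    - [[0,0,0],0,0.7]
    - [[0,0,0],0,0.82]
    - [[0,0,0],0,0.82]
    - [[0,0,-0.03],0,0.82]
    - [[0,0,-0.045],0,0.82]
    - [[0,0,-0.045],0,0.82]
    - [[0,0,-0.045],0,0.82]
    - [[-0.01,0.04,-0.04],0,0.82]
    - [[-0.01,0.04,-0.04],0,0.82]
    - [[-0.01,0.04,0],0,0.82]
    - [[-0.01,0.04,0],0,0.82]
    - [[-0.01,0,0],0,0.82]
    - [[0,0,0],0,0.82]
    - [[0,0,0],0,0.82]

```text
time: 45.72
tool_pos: [0.5283, 0.1274, 0.3011]
tool_rot: [-3.141, -0.0, 0.001]
contact_force: [0.5, 0.6, -0.1]
opening: 0.0751
grip_force: 0.0
```

```bash
python3 look.py s8; python3 tops.py w8
python3 - <<'E'
import cv2,numpy as np
a=cv2.imread('pics/s8.png')[90:400,190:430];b=cv2.imread('pics/w8.png')
cv2.imwrite('pics/m8.png',np.hstack([cv2.resize(a,(400,517)),cv2.copyMakeBorder(cv2.resize(b[:300],(400,187)),0,330,0,0,0)]))
E
```

```text
[0.5283 0.1274 0.3011] 0.0751158204111827 45.725
scene candle_a 0.88 [0.486 0.284]
scene candle_a 0.87 [0.482 0.398]
scene candle_a 0.79 [0.573 0.396]
scene candle_a 0.61 [0.562 0.279]
scene pin_a 0.7 [0.794 0.089]
scene pin_a 0.6 [ 0.63  -0.236]
side candle_a 0.94 [0.484 0.293]
side candle_a 0.91 [0.584 0.286]
side candle_a 0.73 [0.581 0.393]
side candle_a 0.67 [0.485 0.392]
side pin_a 0.74 [ 0.465 -0.338]
side pin_a 0.67 [ 0.547 -0.327]
side pin_a 0.59 [ 0.63  -0.225]
side pin_a 0.59 [0.809 0.09 ]
side pin_a 0.46 [ 0.477 -0.404]
[0.5281 0.1268 0.3009]
tip [202. 195.] 0.93 [0.484 0.285]
tip [192. 125.] 0.85 [0.576 0.288]
tip [117. 197.] 0.74 [0.481 0.4  ]
tip [103. 126.] 0.58 [0.575 0.403]
find [179. 128.] 0.88 [0.576 0.288]
find [190. 207.] 0.71 [0.481 0.285]
find [ 96. 205.] 0.63 [0.483 0.401]
find [ 78. 130.] 0.62 [0.574 0.405]
```

View pics/m8.png

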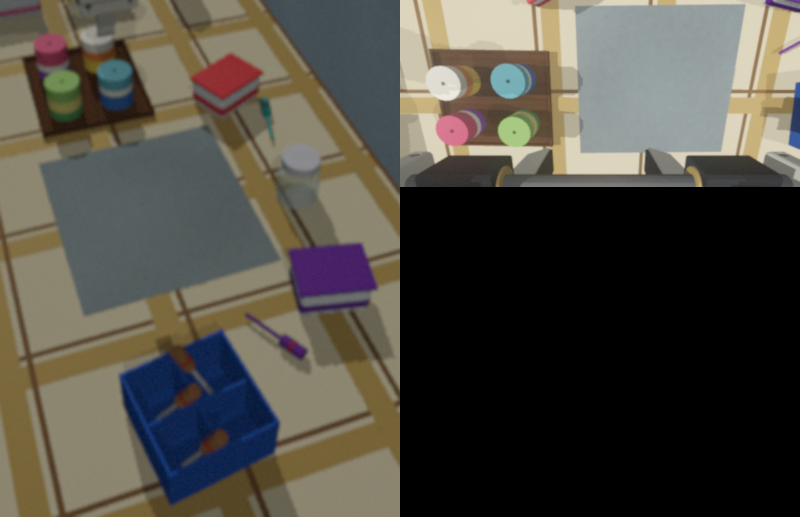

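All four candles (crop (51,50), (97,50), (63,95), (115,85)) stand upright on the tray, and the three pins lean within limits in the tidy. The bystanders are where they started, so I hand in.

```bash
python3 -c "
from cell import robot
print(robot.hand_in())"
```

```text
the job is handed in; nothing more can be done
None
```

I handed the job in at about 46 s: the three pins present (a, c and d) are drawn and stand handle-up in the tidy, leaning up to about 0.56 rad by my estimate for c and d (a not measured, limit 0.7), all four candles stand on the tray, and the jar and tubs were left alone; the hand-in gave no verdict.

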